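# Zero the swing bracket and hold the guard leaf's knuckle in line for its hinge pin

## Task

Turn the black knob of the swing bracket until its pointer stands at zero, the long mark on the white dial. Then take the guard leaf that has a single knuckle in the middle out of its rack and lower that knuckle between the bracket's two knuckles until all three bores line up, so that the hinge pin could be pushed straight through. Finish while still holding the leaf there in the gripper, upright and not resting on the bracket, with the pointer still at zero; leave the pin, the other leaf and everything else where they are.

Things in the scene. Friction and masses are not known exactly. Their poses are not given: they have to be found in the camera images.
- bracket: swing bracket, fixed: square aluminium base plate 130 x 130 x 10 mm, on it a round white dial 112 mm across, top 32 mm up. Origin under its centre, on the vertical swing axis; the long zero mark lies to the bracket's own -x, short marks every 10 degrees to 50 either side. On it turns the swing arm with knob, pointer and, 125 mm out, the jamb block
- swing (a joint): angle of the swing arm, rad, counter-clockwise from above, limits -0.87 to 0.87; 0 when the pointer stands at the zero mark, the arm with the jamb block then points to the bracket's own -y. Starts at 0.35 to 0.8. Stiff by friction (about 0.25 Nm), stays where it is left
- knob (a point): point on the swing axis 74 mm above the bench, where to grip the knob: a black bar grip 44 mm long, 14 mm wide, from 54 to 88 mm above the bench. Axes are those of the swing arm and turn with swing: the bar lies along x, the pointer points to -x, the arm to -y
- jamb_bore (a point): point midway between the jamb block's two knuckles on their bore axis, 85 mm above the bench; axes of the swing arm: bore axis y, z up. Each knuckle is a steel barrel 24 mm in diameter, 20 mm long, with an 11 mm bore; the gap between them is 25 mm, open above and to both sides. The block, 34 x 70 mm, has its top 20 mm below the bore axis
- leaf: guard leaf to fit, loose steel, about 0.18 kg: upright plate 10 mm thick (x), 96 wide (y), 54 high, with one barrel below its middle, 24 mm in diameter, 20 long, 11 mm bore along y. Origin at the bore's centre, z up; plate from 16 to 70 mm above it. Same from both sides. Stands in rack_a along the rack's y, origin 19 mm above the bench
- leaf_other: the other guard leaf, to be left alone: the same plate, but with two barrels below it, each 20 mm long, 22.5 mm either side of the middle; same origin; stands in rack_b
- rack_a: fixed rack that holds the leaf to fit (the two racks swap places): base plate 70 x 120 x 6 mm, two grey slotted posts 36 x 12 mm, 63 mm high, 44 mm either side of the middle along y. The plate's ends stand in the slots (12.5 mm wide, floor 35 mm up, 28 mm deep): lift it 30 mm straight up. Origin under its centre
- rack_b: a second rack, same as rack_a, holding the other leaf
- pin: the hinge pin, loose: steel T-pin 80 mm long, 7 mm in diameter, with a 34 mm cross handle at one end, lying flat on the bench: leave it there. Origin under the pin's middle; it lies along x, handle at +x
- screwdriver: bystander: small screwdriver, 145 mm long, lying on the bench
- hex_key: bystander: hex key, 83 x 29 mm, lying on the bench
- jar_kcl: bystander: jar with white cap, 45 mm in diameter, 56 mm high
- mortar: bystander: mortar, 80 mm in diameter, 25 mm high
- vial_2: bystander: vial, 16 mm in diameter, 48 mm high
- weigh_boat_1: bystander: white weighing boat, 50 x 50 x 8 mm
- timer: bystander: bench timer, 54 x 62 x 16 mm

How it is judged:
By the outcome, as a careful person would: the job done as asked, in the order asked, and still so for the second after the job is handed in, while the arm keeps its last pose, push and grip.
It also fails if it takes over 48 s, if anything falls off the work surface, if the arm or the gripper's body presses on something with over 40 N, if the wrist force passes 120 N, or if a joint passes its speed limit or range.

## Robot

A 6-joint arm with a two-finger parallel gripper is mounted at the origin on a cart in front of the work surface, level with it; the furniture and walls round the work are solid. World frame = base frame: x ahead of the robot, y to its left, z up, the work surface at z = 0. Lengths are in mm, angles in degrees, forces in N, time in s.
With the tool pointing down it reaches from about 300 to 950 mm from the base axis. Payload 3.1 kg.
Tool frame: the origin (TCP) lies on the centre line of the jaws, within the pads' length; the fingertips stand ctrl.tip_reach ahead of it and the grasp point (between the pads) lies 11 mm behind it (ctrl.tip_reach is the distance from the TCP to the fingertips, in mm); z points along the fingers, y is the line along which they close (so a half turn about z gives the same grasp; the last joint's range is limited). The gripper opens to 85 mm and grips with 20 to 120 N. Pads are 22 mm wide; open, the fingers measure 114 mm over their backs; the gripper's body (76 mm by 85 mm) begins 54 mm behind the grasp point. The pads swing forward as they close: fully open they stand 13 mm farther back than shut.
Start: joints at [-75.9, 17.653, 93.61, -0, 68.738, -3.994], TCP at [194.084, -594.107, 239.272] pointing down, gripper open.
Joint ranges: [-175.34, 175.34], [-45.06, 112.39], [2.9, 150.54], [-68.45, 248.45], [3.09, 151.38], [-168.51, 168.51]. Speed limits (degrees/s): [159.86, 159.86, 180, 180, 180, 180].

## Interface

Orientations are given as a 3x3 rotation matrix whose columns are the frame's x, y, z axes.
In Python, from plant import ctrl gives the robot as it stands. The module is installed in compiled form; this text tells all that it offers.
- The arm moves only by the tool step_arm, never from a script. Its argument "steps" is a list of rows, each a list of 2 entries, a list of its own where there are three numbers: the shift along the tool's x, y, z scaled (see below), then the turn about the tool's z scaled (see below). A call has 1 to 20 rows; each row is the pose to reach, as a shift and turn from the pose commanded when the call began, along the tool's axes at that moment; what a row does not reach only later rows make up. The controller multiplies each number of a shift by 0.15 m and each number of a turn by 45 degrees. A row lasts 1/10 s, in which the tool goes at most 50 mm and 8.59 degrees, less where a joint would pass 70% of its speed; a pose out of reach is approached as far as the arm can. A call with a number of a shift or a turn outside -1 to 1 is refused whole. A call with a gripper value outside its range is refused whole. "jaw" is the closure, from 0 (fully open) to 1 (shut), set as the call begins (left out, the last holds). The fingers move at their own pace and stop on an object; "squeeze" is the grip in N (left out, the last holds). Time passes only in rows, so rows that repeat a pose let the fingers close. It gives the time, the measured TCP pose, the force, the opening and the grip force at its end, in the units of the state.
- ctrl.observe(): the state, without advancing time (a new reading comes with each control period).
- ctrl.grab_frame(name): name is "scene" or "top" or "wrist"; returns a dict with "pixels" (384x512x3 uint8, red, green, blue), "mtx" (3x3 intrinsics, pixels), "rvec" (rotation vector, rad) and "tvec" (3), from world to camera coordinates, as OpenCV has them. Camera axes: x right, y down, z forward; pixel columns grow to the right and rows downward; lengths in mm; the calibration is good to about 2 mm. The wrist camera is an equidistant fisheye: a pixel r from the principal point sees the ray r / f radians off the axis. A picture is of the moment at which its call begins. There is no depth.
- ctrl.hand_in(): hands the job in; it is judged then, once.
The state is a dict: "t": time; "q": joint angles; "qd": joint speeds; "joint_torque": joint torques, N m; "ee_pos": TCP position; "eef_rot": TCP orientation; "ft_force": force on the tool from outside, world axes, zero at the start; "wrist_torque": the same for the moment, N m; "grip_width": finger opening in mm; "finger_force": force on a finger pad.
Only numpy, scipy, OpenCV 4.12 (cv2) and the standard library are available. Lean on these libraries where they do the work, as an engineer would, in place of code of your own. Each camera call takes 0.05 s, during which the arm holds its last target. There are 200 camera calls.

## Working session

There is one attempt and no reset: what is moved stays moved. The work goes in short steps, Python scripts to look and compute and a tool call to move; the robot and the scene stay as the last step left them, time stands still between calls to the robot, and variables do not carry over. Pictures are saved under pics/ and viewed, at most 10 in all, crops included, and the job is handed in when it is done.

Besides the shell and the picture viewer there is one more tool, called after "Request:" as a command line: name --argument value ..., lists and objects as JSON in quotes. step_arm: Moves the arm, as the interface text tells. Its arguments: {"type":"object","properties":{"steps":{"type":"array","items":{"type":"array"}},"jaw":{"type":"number"},"squeeze":{"type":"number"}},"required":["steps"]}

```bash
mkdir -p pics; cat > h.py <<'E'
import numpy as np, cv2, pickle
def grab(name):
    from plant import ctrl
    f=ctrl.grab_frame(name); pickle.dump({k:np.array(v) for k,v in f.items()},open(f'{name}.pkl','wb')); return f
def load(n): return pickle.load(open(f'{n}.pkl','rb'))
def ray(f,uv):
    R,_=cv2.Rodrigues(np.array(f['rvec'],float)); t=np.array(f['tvec'],float).reshape(3)
    K=np.array(f['mtx']); d=np.linalg.inv(K)@np.array([uv[0],uv[1],1.]); return -R.T@t, R.T@d
def onz(f,uv,z):
    o,d=ray(f,uv); return o+d*(z-o[2])/d[2]
def proj(f,P):
    return cv2.projectPoints(np.array(P,float).reshape(-1,3),np.array(f['rvec'],float),np.array(f['tvec'],float),np.array(f['mtx'],float),None)[0].reshape(-1,2)
def save(f,name,box=None,s=1):
    p=f['pixels'][:,:,::-1]
    if box: p=p[box[1]:box[3],box[0]:box[2]]
    cv2.imwrite(f'pics/{name}.png',cv2.resize(p,None,fx=s,fy=s,interpolation=cv2.INTER_CUBIC))
E
python3 - <<'E'
from h import *
from plant import ctrl
for n in('top','scene'):
    f=grab(n); save(f,n+'0',s=1.55); print(n,f['mtx'],ray(f,(256,192)))
o=ctrl.observe(); print(o['eef_rot'],o['grip_width'],ctrl.tip_reach)
E
```

```text
top [[364.07247822   0.         248.89323206]
 [  0.         364.07247822 196.10567279]
 [  0.           0.           1.        ]] (array([ 477.73676755, -188.78751529, 1272.18041754]), array([ 0.09680871, -0.02038269, -0.9953496 ]))
scene [[486.48730089   0.         257.42574817]
 [  0.         486.48730089 191.66525891]
 [  0.           0.           1.        ]] (array([-60.33349506, 577.25213813, 949.15649624]), array([ 0.46940126, -0.57382001, -0.67112005]))
[[ 9.50559930e-01  3.10540798e-01 -4.82469794e-04]
 [ 3.10541128e-01 -9.50557813e-01  2.01288709e-03]
 [ 1.66468129e-04 -2.06319652e-03 -9.99997858e-01]] 85.2701338834936 8.0
```

View pics/top0.png

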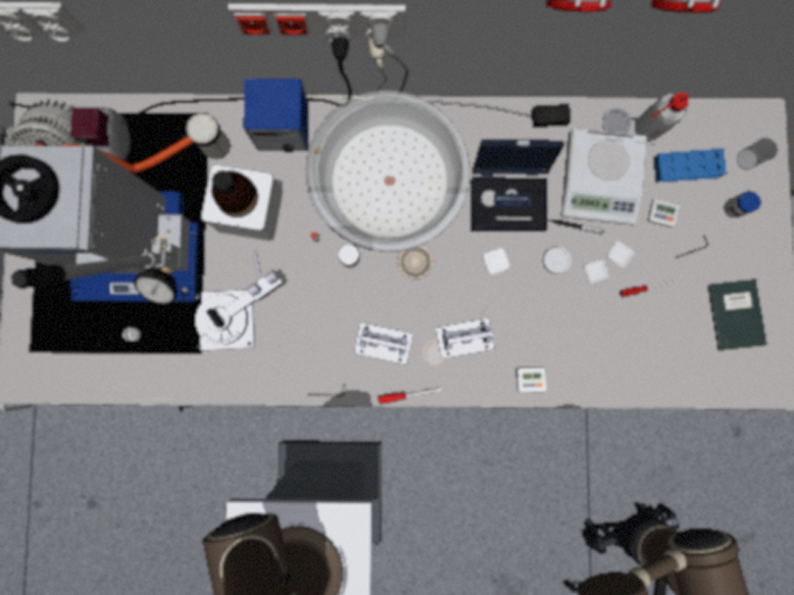

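View pics/scene0.png

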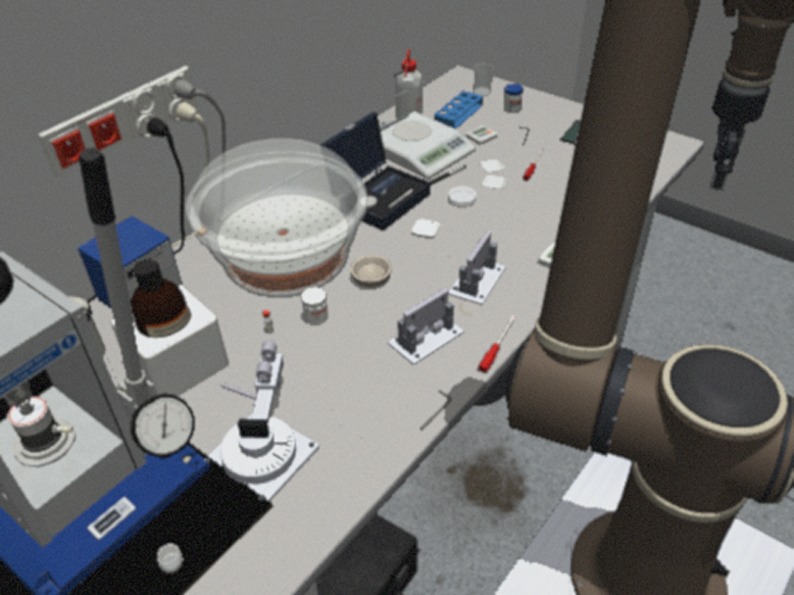

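The top view shows the bracket at about (222,320), with its arm toward (270,285), and the racks at (384,343) and (465,338). In the scene view the bracket is at (258,450) and the racks at (427,325) and (478,265). All of these are in the enlarged image. I'll crop closer.

```bash
python3 - <<'E'
from h import *
f=load('top')
a=f['pixels'][:,:,::-1]
up=lambda p,s:cv2.resize(p,None,fx=s,fy=s,interpolation=cv2.INTER_CUBIC)
A=up(a[165:235,120:200],7.5); B=up(a[200:240,225:325],8)
cv2.imwrite('pics/c1.png',A); cv2.imwrite('pics/c2.png',B)
s=load('scene')['pixels'][:,:,::-1]
cv2.imwrite('pics/c3.png',up(s[140:240,240:340],6))
cv2.imwrite('pics/c4.png',up(s[210:330,120:230],5))
E
```

```text
(no output)
```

View pics/c1.png

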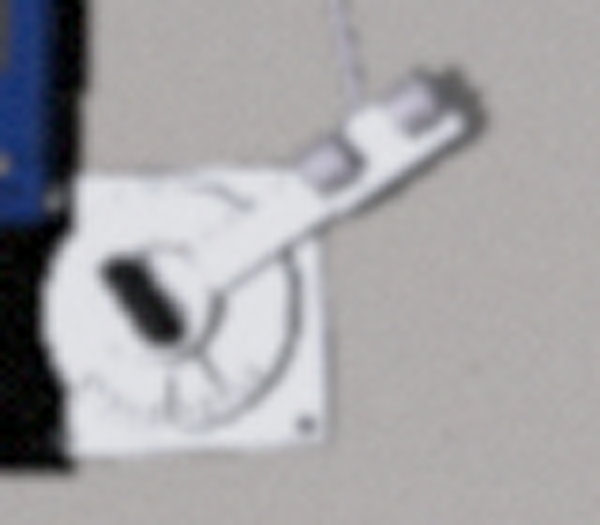

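View pics/c2.png

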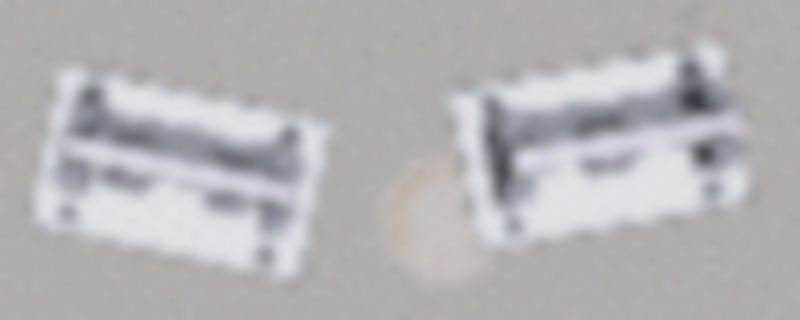

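View pics/c3.png

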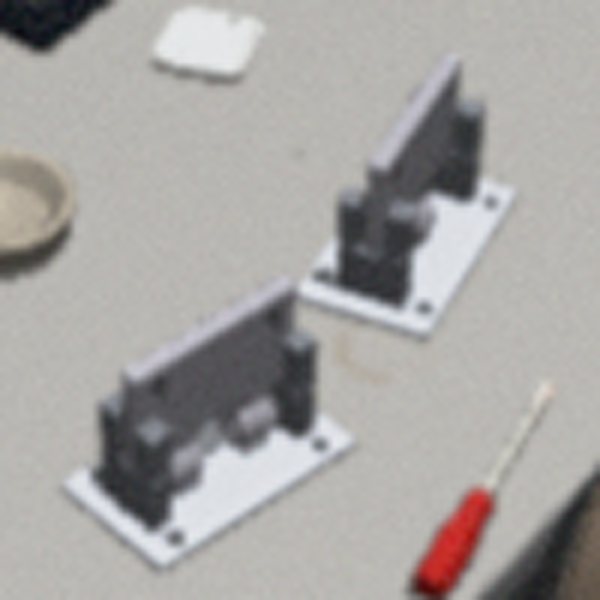

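c1 shows the knob bar centre at (145,300), knuckles at (330,163) and (413,105), the pointer near (210,375) and the dial marks below it. In c2/c3 the right rack holds the leaf with one middle barrel, with base corners at (452,95), (715,42), (750,203) and (487,248). So that is rack_a.

```bash
cat >> h.py <<'E'
def un(p,off,s): return ((p[0]+.5)/s-.5+off[0],(p[1]+.5)/s-.5+off[1])
E
python3 - <<'E'
from h import *
f=load('top')
g=lambda p,z:onz(f,un(p,(225,200),8),z)
C=np.array([g(p,6) for p in[(452,95),(715,42),(750,203),(487,248)]]);print(C.round(0),C.mean(0))
for p in[(515,160),(745,125)]: print('leaf end',g(p,89))
g=lambda p,z:onz(f,un(p,(120,165),7.5),z)
C=np.array([g(p,10) for p in[(78,175),(325,175),(325,440),(68,455)]]);print(C.round(0),C.mean(0))
for p,z in[((42,310),32),((300,300),32),((185,435),32),((145,300),88),((112,268),88),((178,332),88),((330,160),97),((413,103),97),((222,390),32)]: print(p,g(p,z).round(1))
E
```

```text
[[ 534. -302.    6.]
 [ 557. -417.    6.]
 [ 488. -431.    6.]
 [ 467. -317.    6.]] [ 511.43706256 -366.90877265    6.        ]
leaf end [ 503.66222642 -320.29322691   89.        ]
leaf end [ 518.43582357 -413.73354674   89.        ]
[[612. 225.  10.]
 [613. 110.  10.]
 [490. 107.  10.]
 [482. 225.  10.]] [549.28349348 166.48587538  10.        ]
(42, 310) [547.9 231.7  32. ]
(300, 300) [553.2 114.5  32. ]
(185, 435) [491.6 164.9  32. ]
(145, 300) [549.4 168.1  88. ]
(112, 268) [563.2 182.9  88. ]
(178, 332) [535.5 153.4  88. ]
(330, 160) [610.   87.3  97. ]
(413, 103) [635.1  52.   97. ]
(222, 390) [512.1 148.8  32. ]
```

View pics/c4.png

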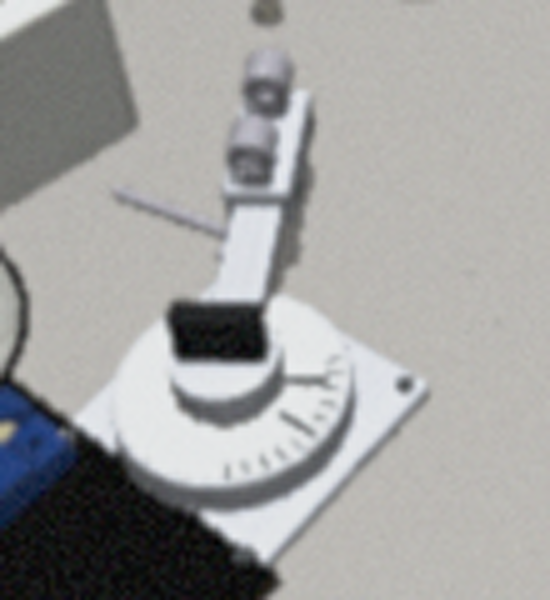

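```bash
python3 - <<'E'
from h import *
f=load('scene')
g=lambda p,z:onz(f,un(p,(120,210),5),z)
c=np.array([549,168,32])
for n,p,z in[('z in',(282,413),32),('z out',(312,435),32),('p in',(285,378),34),('p out',(325,382),34),('cornerR',(428,390),10),('cornerBot',(268,563),10),('hole',(405,384),10),('m1',(228,470),32),('m2',(245,466),32),('m3',(263,463),32),('k1',(267,82),85),('k2',(251,147),85)]:
    P=g(p,z); print(n,P.round(1),np.degrees(np.arctan2(*(P-c)[[1,0]])).round(1),np.hypot(*(P-c)[:2]).round(1))
E
```

```text
z in [517.2 172.8  32. ] 171.4 32.2
z out [497.5 173.2  32. ] 174.2 51.7
p in [528.9 158.8  34. ] -155.3 22.1
p out [512.4 149.2  34. ] -152.7 41.1
cornerR [485.  111.7  10. ] -138.7 85.2
cornerBot [478.1 224.8  10. ] 141.3 90.8
hole [496.2 115.8  10. ] -135.3 74.3
m1 [514.4 209.7  32. ] 129.6 54.2
m2 [509.9 203.6  32. ] 137.7 52.9
m3 [504.5 197.5  32. ] 146.4 53.4
k1 [631.5  59.2  85. ] -52.8 136.6
k2 [606.7  94.5  85. ] -51.9 93.4
```

```bash
cat >> h.py <<'E'
def tri(a,b):
    A=load('top');B=load('scene');o1,d1=ray(A,a);o2,d2=ray(B,b)
    s=np.linalg.lstsq(np.c_[d1,-d2],o2-o1,rcond=None)[0];return (o1+s[0]*d1+o2+s[1]*d2)/2
def plan(pos,yaw=None):
    """shift/turn units to TCP pos and world yaw of tool x"""
    from plant import ctrl
    o=ctrl.observe();R=np.array(o['eef_rot']);D=np.array(pos)-o['ee_pos']
    cy=np.degrees(np.arctan2(R[1,0],R[0,0])); t=0 if yaw is None else -((yaw-cy+180)%360-180)
    print('at',np.round(o['ee_pos'],1),'yaw',round(cy,2),'t',o['t'],'shift',np.round(R.T@D/150,4),'turn',round(t/45,4),'F',np.round(o['ft_force'],1),'w',round(o['grip_width'],1),'q',np.round(o['q'],0))
E
python3 - <<'E'
from h import *
print(tri(np.array((155,287))/1.55,np.array((163,425))/1.55))
E
```

```text
[605.95577953 276.93056321 135.90054325]
```

Request:
step_arm --steps '[[[0.2,-0.2,0],0],[[0.4,-0.41,0],0],[[0.6,-0.62,0],0],[[0.77,-0.82,0],0]]'

```text
t: 0.5
ee_pos: [266.1, -439.2, 238.6]
eef_rot: [[0.951, 0.31, -0.0], [0.31, -0.951, 0.001], [0.0, -0.001, -1.0]]
ft_force: [0.2, -0.3, 0.2]
grip_width: 85.5
finger_force: 0.0
```

Request:
step_arm --steps '[[[0.2,-0.21,0],0],[[0.41,-0.43,0],0],[[0.62,-0.66,0],0],[[0.82,-0.87,0],0]]'

```text
t: 0.9
ee_pos: [342.1, -276.9, 238.9]
eef_rot: [[0.951, 0.31, -0.0], [0.31, -0.951, 0.001], [-0.0, -0.001, -1.0]]
ft_force: [1.4, -0.2, -0.1]
grip_width: 85.4
finger_force: 0.0
```

Request:
step_arm --steps '[[[0.2,-0.21,0],0],[[0.41,-0.43,0],0],[[0.62,-0.66,0],0],[[0.82,-0.87,0],0]]'

```text
t: 1.3
ee_pos: [418.5, -114.8, 239.1]
eef_rot: [[0.951, 0.311, -0.0], [0.311, -0.951, 0.0], [-0.0, -0.0, -1.0]]
ft_force: [-0.1, -1.6, 0.0]
grip_width: 85.6
finger_force: 0.0
```

Request:
step_arm --steps '[[[0.2,-0.21,0],-0.1],[[0.41,-0.43,0],-0.2],[[0.62,-0.66,0],-0.3],[[0.77,-0.82,0],-0.42],[[0.77,-0.82,0],-0.42]]'

```text
t: 1.8
ee_pos: [491.1, 39.3, 239.1]
eef_rot: [[0.795, 0.606, 0.001], [0.606, -0.795, 0.001], [0.001, -0.001, -1.0]]
ft_force: [-0.5, -0.6, 0.0]
grip_width: 85.5
finger_force: 0.0
```

```bash
python3 - <<'E'
from h import *
plan((549,168,200),37)
f=grab('wrist'); save(f,'w1',s=1.5); print(f['mtx'],f['rvec'],f['tvec'])
E
```

```text
at [491.1  39.3 239.1] yaw 37.32 t 1.8 shift [ 0.8267 -0.4479  0.262 ] turn 0.0072 F [-0.5 -0.6  0. ] w 85.5 q [ -1.   3. 111.   0.  66.  52.]
[[297.31863964   0.         251.88396819]
 [  0.         297.31863964 189.16395316]
 [  0.           0.           1.        ]] [-2.56953175  1.26995129  0.19346016] [-267.37835821  357.21863933  503.55784066]
```

View pics/w1.png

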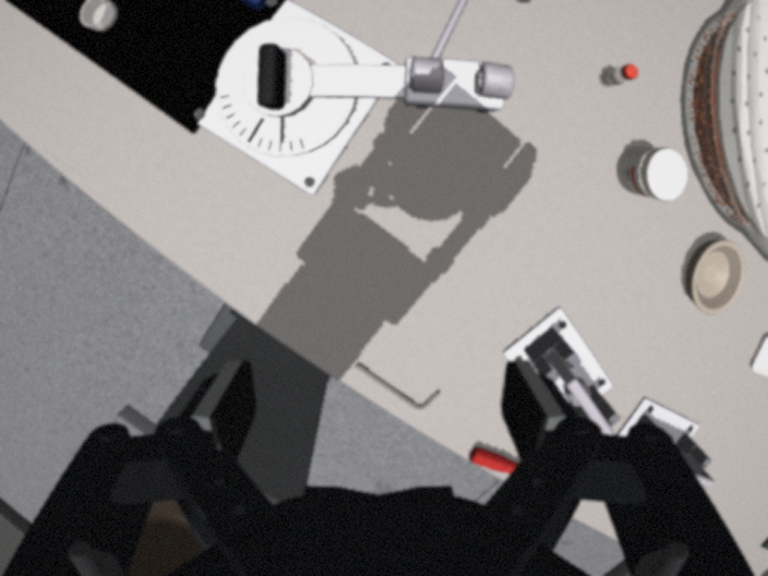

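The wrist view shows the knob bar top centre at (271,76), the pointer running (281,118) to (282,150), the zero mark (263,120) to (251,142), and knuckles at (427,74) and (497,80). Base holes are at (309,182), (200,113) and (384,64).

```bash
cat >> h.py <<'E'
def wz(f,p,z,s=1.5):
    u=un(p,(0,0),s);K=f['mtx'];x=(u[0]-K[0,2])/K[0,0];y=(u[1]-K[1,2])/K[1,1];r=np.hypot(x,y)
    d=np.array([x/r*np.sin(r),y/r*np.sin(r),np.cos(r)]);R,_=cv2.Rodrigues(f['rvec']);t=f['tvec'].reshape(3)
    o=-R.T@t;d=R.T@d;return o+d*(z-o[2])/d[2]
E
python3 - <<'E'
from h import *
f=load('wrist')
c=np.array([549,168])
A=lambda v:np.degrees(np.arctan2(v[1],v[0])).round(1)
for n,p,z in[('knob far',(272,42),88),('knob near',(271,108),88),('knobc',(271,76),88),('p in',(281,118),34),('p out',(282.5,150),34),('z in',(263,119),32),('z out',(251,142),32),('hole1',(309,182),10),('hole2',(200,113),10),('hole3',(384,64),10),('cor1',(312,192),10),('k1',(427,74),90),('k2',(497,80),90),('dialL',(217,85),32)]:
    P=wz(f,p,z); print(n,P.round(1),A(P[:2]-c),np.hypot(*(P[:2]-c)).round(1))
E
```

```text
knob far [569.2 184.3  88. ] 38.8 26.0
knob near [533.5 157.6  88. ] -146.2 18.7
knobc [550.5 170.5  88. ] 59.5 2.9
p in [528.1 160.   34. ] -159.1 22.4
p out [508.8 144.3  34. ] -149.5 46.7
z in [519.3 171.9  32. ] 172.6 29.9
z out [499.2 169.2  32. ] 178.6 49.8
hole1 [497.2 114.7  10. ] -134.2 74.3
hole2 [490.8 227.9  10. ] 134.2 83.6
hole3 [611.4 124.8  10. ] -34.7 75.9
cor1 [491.9 107.8  10. ] -133.5 82.9
k1 [609.9  90.9  90. ] -51.7 98.2
k2 [636.4  54.1  90. ] -52.5 143.6
dialL [520.6 220.5  32. ] 118.4 59.7
```

Request:
step_arm --steps '[[[0.2,-0.1,0.05],-0.17],[[0.4,-0.22,0.1],-0.34],[[0.6,-0.33,0.15],-0.52],[[0.84,-0.46,0.2],-0.7],[[0.84,-0.46,0.2],-0.86],[[0.84,-0.46,0.2],-1]]'

```text
t: 2.45
ee_pos: [548.6, 166.3, 208.1]
eef_rot: [[0.135, 0.991, -0.002], [0.991, -0.135, -0.001], [-0.002, -0.002, -1.0]]
ft_force: [-0.8, -0.1, -0.0]
grip_width: 85.6
finger_force: 0.0
```

Request:
step_arm --steps '[[[0,0,0],-0.18],[[0,0,0],-0.36],[[0,0,0],-0.54],[[0,0,0],-0.72],[[0,0,0],-0.9],[[0,0,0],-1]]'

```text
t: 3.05
ee_pos: [548.6, 165.0, 208.9]
eef_rot: [[-0.603, 0.798, -0.001], [0.798, 0.603, -0.001], [0.0, -0.002, -1.0]]
ft_force: [0.7, -0.5, -0.7]
grip_width: 85.2
finger_force: 0.0
```

Request:
step_arm --steps '[[[0,0,0],-0.18],[[0,0,0],-0.36],[[0,0,0],-0.54],[[0,0,0],-0.72],[[0,0,0],-0.9],[[0,0,0],-1]]'

```text
t: 3.65
ee_pos: [548.6, 165.0, 208.9]
eef_rot: [[-0.99, 0.138, -0.001], [0.138, 0.99, -0.001], [0.001, -0.001, -1.0]]
ft_force: [0.6, -0.2, -0.2]
grip_width: 85.4
finger_force: 0.0
```

Request:
step_arm --steps '[[[0,0,0],-0.18],[[0,0,0],-0.36],[[0,0,0],-0.54],[[0,0,0],-0.72],[[0,0,0],-0.9],[[0,0,0],-1],[[0,0,0],-1]]'

```text
t: 4.35
ee_pos: [548.7, 165.2, 208.9]
eef_rot: [[-0.8, -0.6, -0.001], [-0.6, 0.8, -0.001], [0.001, 0.0, -1.0]]
ft_force: [-0.1, -0.0, 0.3]
grip_width: 85.3
finger_force: 0.0
```

```bash
python3 - <<'E'
from h import *
plan((549,171,68),-143)
f=grab('wrist'); save(f,'w2',s=1.5)
R,_=cv2.Rodrigues(f['rvec']);print(-R.T@f['tvec'].reshape(3),R[2])
E
```

```text
at [548.7 165.2 208.9] yaw -143.15 t 4.35 shift [-0.026   0.0296  0.9394] turn -0.0034 F [-0.1 -0.   0.3] w 85.3 q [  12.   14.  102.   -0.   64. -114.]
[488.33220438 119.27063893 344.82994924] [ 0.2381385   0.1790527  -0.95458378]
```

View pics/w2.png

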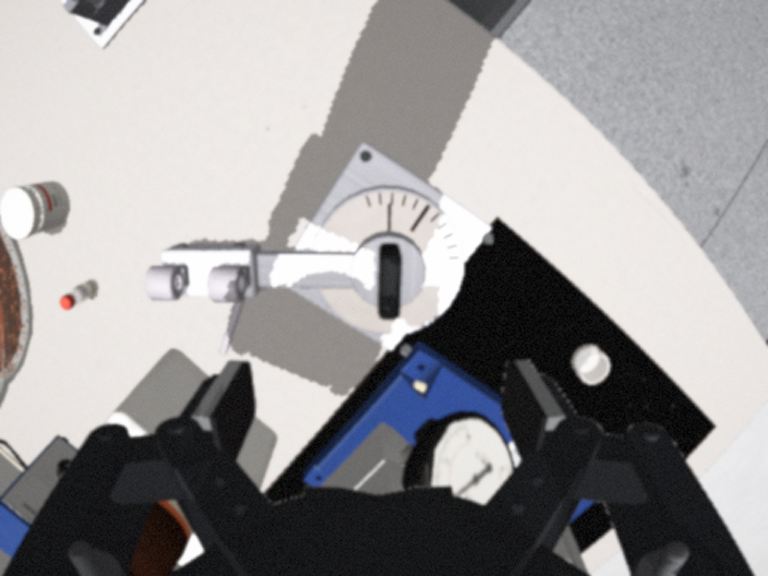

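The zero mark runs (428,207) to (413,230) and the pointer (389,205) to (390,232). Holes are at (365,156), (489,240) and (405,350). The bar centre line is at x≈389, from y=243 to 320. The knuckle tops are near (166,280) and (229,281).

```bash
python3 - <<'E'
from h import *
f=load('wrist')
A=lambda v:np.degrees(np.arctan2(v[1],v[0])).round(1)
P={n:wz(f,p,z) for n,p,z in[('kn',(390,243),88),('kf',(388.5,298),88),('pi',(390,232),34),('po',(389,205),34),('zi',(413,230),32),('zo',(428,207),32),('h1',(365,156),10),('h2',(489,240),10),('h3',(405,350),10),('k1',(229,272),97),('k2',(166,272),97)]}
for n in P: print(n,P[n].round(1))
for a,b in[('kn','kf'),('po','pi'),('zo','zi'),('h1','h2'),('h2','h3'),('k1','k2')]: print(a,b,A(P[b]-P[a]),np.linalg.norm(P[b]-P[a]).round(1))
print((P['h1']+P['h3'])/2)
# intersection of zero & pointer lines
a=P['pi'][:2];d=(P['po']-P['pi'])[:2];b=P['zi'][:2];e=(P['zo']-P['zi'])[:2]
s=np.linalg.solve(np.c_[d,-e],b-a);print(a+s[0]*d)
E
```

```text
kn [528.  157.9  88. ]
kf [555.7 177.9  88. ]
pi [530.  161.2  34. ]
po [515.  148.9  34. ]
zi [519.2 173.6  32. ]
zo [499.6 171.9  32. ]
h1 [498.3 114.7  10. ]
h2 [491.  229.7  10. ]
h3 [604.4 234.5  10. ]
k1 [597.8  89.7  97. ]
k2 [623.5  55.1  97. ]
kn kf 35.8 34.2
po pi 39.3 19.3
zo zi 5.0 19.7
h1 h2 93.6 115.3
h2 h3 2.4 113.5
k1 k2 -53.5 43.1
[551.33299984 174.60574317  10.        ]
[548.33624093 176.18912778]
```

Request:
step_arm --steps '[[[-0.046,0.04,0.2],0.01],[[-0.046,0.04,0.5],0.01],[[-0.046,0.04,0.75],0.01],[[-0.046,0.04,0.94],0.01],[[-0.046,0.04,0.94],0.01]]' --jaw 0.5

```text
t: 4.9
ee_pos: [549.0, 174.6, 65.1]
eef_rot: [[-0.805, -0.594, -0.005], [-0.594, 0.805, -0.001], [0.005, 0.002, -1.0]]
ft_force: [-0.2, 0.9, 0.2]
grip_width: 42.5
finger_force: 0.0
```

Request:
step_arm --steps '[[[0,0,0],0],[[0,0,0],0],[[0,0,0],0],[[0,0,0],0],[[0,0,0],0],[[0,0,0],0]]' --jaw 1 --squeeze 40

```text
t: 5.5
ee_pos: [551.8, 176.0, 70.0]
eef_rot: [[-0.804, -0.595, 0.002], [-0.595, 0.804, 0.0], [-0.002, -0.001, -1.0]]
ft_force: [-2.0, -0.8, 6.5]
grip_width: 13.1
finger_force: 41.1
```

Request:
step_arm --steps '[[[0,0,-0.03],0.1],[[0,0,-0.03],0.2],[[0,0,-0.03],0.3],[[0,0,-0.03],0.4],[[0,0,-0.03],0.5],[[0,0,-0.03],0.6],[[0,0,-0.03],0.7],[[0,0,-0.03],0.73],[[0,0,-0.03],0.73],[[0,0,-0.03],0.73]]'

```text
t: 6.5
ee_pos: [552.3, 174.5, 70.1]
eef_rot: [[-0.998, -0.066, 0.004], [-0.066, 0.998, -0.002], [-0.004, -0.002, -1.0]]
ft_force: [9.2, -2.5, -18.7]
grip_width: 13.2
finger_force: 42.9
```

```bash
python3 - <<'E'
from h import *
plan((550.5,174,70),-176.5)
f=grab('wrist'); save(f,'w3',(150,60,400,240),3.2)
t=grab('top'); save(t,'t3',(120,165,200,240),7.5)
E
```

```text
at [552.3 174.5  70.1] yaw -176.22 t 6.5 shift [ 0.0122 -0.0026  0.0005] turn 0.0062 F [  9.2  -2.5 -18.7] w 13.2 q [ 13.  25. 106.  -0.  49. -80.]
```

View pics/w3.png

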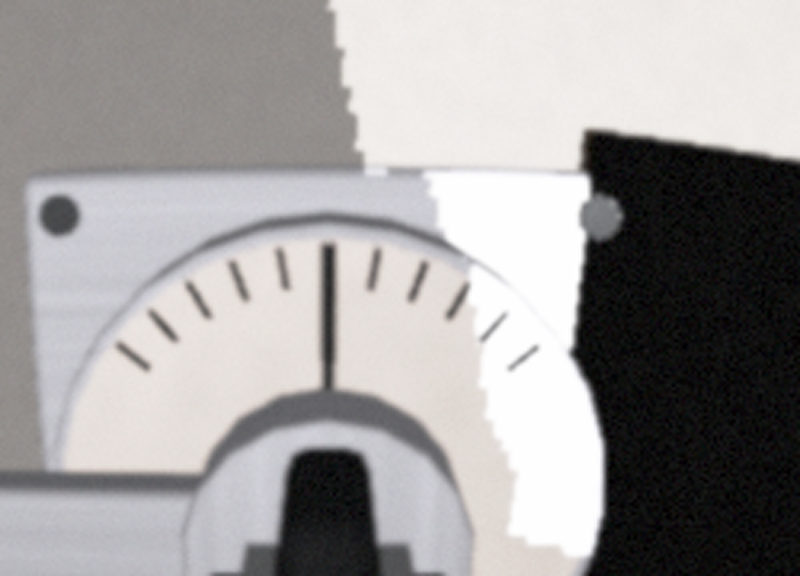

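The pointer lies right on the zero mark, with both at x≈328, y 245–388 in the crop. I'll release and rise.

Request:
step_arm --steps '[[[0,0,0],0],[[0,0,0],0],[[0,0,0],0],[[0,0,0],0]]' --jaw 0.5

```text
t: 7.0
ee_pos: [551.4, 176.1, 73.5]
eef_rot: [[-0.998, -0.065, 0.001], [-0.065, 0.998, 0.0], [-0.001, 0.0, -1.0]]
ft_force: [0.4, -0.3, -0.6]
grip_width: 42.7
finger_force: 0.0
```

Request:
step_arm --steps '[[[0,0,-0.1],0],[[0,0,-0.3],0],[[0,0,-0.6],0],[[0,0,-0.9],0],[[0,0,-0.9],0],[[0,0,-0.9],0]]'

```text
t: 7.6
ee_pos: [552.4, 176.3, 211.1]
eef_rot: [[-0.998, -0.065, 0.005], [-0.065, 0.998, 0.001], [-0.005, 0.001, -1.0]]
ft_force: [-0.3, -0.8, -0.2]
grip_width: 42.7
finger_force: 0.0
```

```bash
python3 - <<'E'
from h import *
plan((511,-367,200),100)
f=grab('wrist'); save(f,'w4',(80,60,380,280),2.6)
E
```

```text
at [552.4 176.3 211.1] yaw -176.29 t 7.6 shift [ 0.5102 -3.5965  0.0676] turn 1.8601 F [-0.3 -0.8 -0.2] w 42.7 q [ 13.  14. 102.   0.  64. -80.]
```

View pics/w4.png

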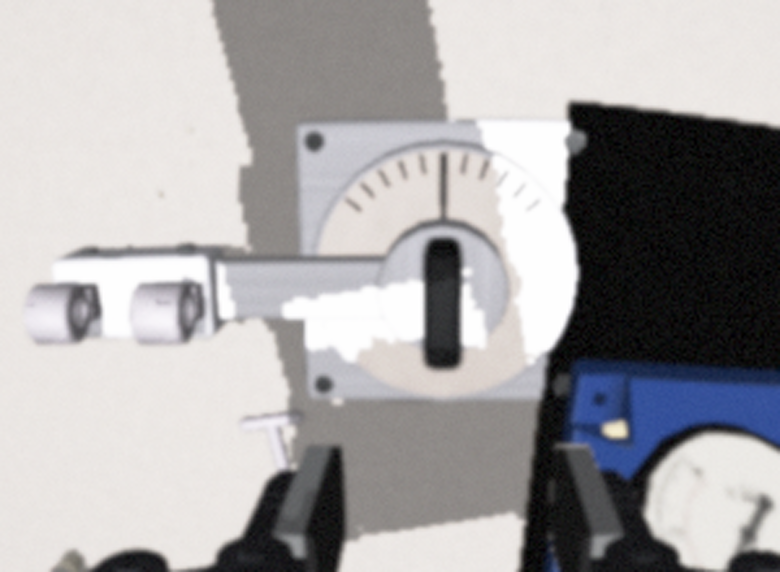

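```bash
python3 - <<'E'
from h import *
A=np.array([[-.595,.804],[-.066,.998]]);b=[A[0]@[551.8,176.0],A[1]@[552.3,174.5]]
c=np.linalg.solve(A,b);print('centre from grips',c)
f=load('wrist')
g=lambda p,z:wz(f,un(p,(80,60),2.6),z,1).round(1)
for n,p,z in[('L left',(27,300),97),('R left',(133,298),97),('bore L',(81,313),85),('bore R',(191,311),85),('L up edge',(55,284),85),('L low',(55,342),85),('R up',(160,282),85),('R low',(160,342),85),('h1',(314,141),10),('h2',(576,140),10),('h3',(562,384),10),('h4',(323,384),10),('zo',(444,153),32),('zi',(444,185),32),('kn',(442,240),88),('kf',(443,365),70)]: print(n,g(p,z))
for y in(2,3.5,5): print(y,c+125*np.array([np.sin(np.radians(y)),-np.cos(np.radians(y))]))
E
```

```text
centre from grips [549.52514267 174.3164924 ]
L left [551.6  20.1  97. ]
R left [548.6  64.7  97. ]
bore L [559.2  37.1  85. ]
bore R [555.8  82.7  85. ]
L up edge [548.2  26.3  85. ]
L low [571.7  24.2  85. ]
R up [545.5  70.8  85. ]
R low [568.6  69.8  85. ]
h1 [498.  114.5  10. ]
h2 [490.1 228.3  10. ]
h3 [603.2 233.7  10. ]
h4 [610.6 121.4  10. ]
zo [498.7 171.4  32. ]
zi [511.8 172.2  32. ]
kn [524.3 172.5  88. ]
kf [575.7 176.1  70. ]
2 [553.88757976  49.39263902]
3.5 [557.15621012  49.5496426 ]
5 [560.41961052  49.79215514]
```

Request:
step_arm --steps '[[[0.02,-0.15,0],0.17],[[0.04,-0.35,0],0.34],[[0.06,-0.55,0],0.51],[[0.08,-0.75,0],0.68],[[0.13,-0.95,0],0.85],[[0.13,-0.95,0],0.92]]' --jaw 0

```text
t: 8.25
ee_pos: [538.3, 29.3, 205.4]
eef_rot: [[-0.787, 0.617, -0.006], [0.617, 0.787, -0.001], [0.004, -0.005, -1.0]]
ft_force: [0.1, 0.5, -0.5]
grip_width: 85.4
finger_force: 0.0
```

Request:
step_arm --steps '[[[-0.1,-0.15,0],0.17],[[-0.2,-0.3,0],0.34],[[-0.3,-0.45,0],0.51],[[-0.4,-0.6,0],0.68],[[-0.5,-0.75,0],0.85],[[-0.5,-0.75,0],0.92]]'

```text
t: 8.85
ee_pos: [529.5, -105.0, 205.7]
eef_rot: [[-0.182, 0.983, -0.004], [0.983, 0.182, -0.0], [0.001, -0.004, -1.0]]
ft_force: [-0.5, -0.2, 0.2]
grip_width: 85.1
finger_force: 0.0
```

Request:
step_arm --steps '[[[-0.2,-0.05,0],0],[[-0.45,-0.1,0],0],[[-0.7,-0.15,0],0],[[-0.86,-0.21,0],0]]'

```text
t: 9.25
ee_pos: [523.5, -236.7, 205.7]
eef_rot: [[-0.188, 0.982, -0.003], [0.982, 0.188, 0.001], [0.002, -0.003, -1.0]]
ft_force: [0.0, 0.2, 0.2]
grip_width: 85.2
finger_force: 0.0
```

Request:
step_arm --steps '[[[-0.2,-0.05,0],0],[[-0.45,-0.1,0],0],[[-0.7,-0.15,0],0],[[-0.86,-0.21,0],0],[[-0.86,-0.21,0],0]]'

```text
t: 9.75
ee_pos: [516.2, -370.3, 205.4]
eef_rot: [[-0.185, 0.983, -0.003], [0.983, 0.185, 0.001], [0.002, -0.003, -1.0]]
ft_force: [0.2, 0.3, 0.1]
grip_width: 85.5
finger_force: 0.0
```

```bash
python3 - <<'E'
from h import *
plan((511,-367,200),100.5)
f=grab('wrist'); R,_=cv2.Rodrigues(f['rvec']); o=-R.T@f['tvec'].reshape(3); print(o)
# orthorectify onto planes and analyse around rack
def ortho(z,x0,y0,w,h,res):
    ys,xs=np.mgrid[0:h*res,0:w*res]; P=np.stack([x0+(xs+.5)/res,y0+(ys+.5)/res,np.full(xs.shape,z)],-1)@R.T+f['tvec'].reshape(3)
    r=np.hypot(P[...,0],P[...,1]); th=np.arctan2(r,P[...,2]); K=f['mtx']
    return cv2.remap(f['pixels'],(K[0,0]*th*P[...,0]/r+K[0,2]).astype('f4'),(K[0,0]*th*P[...,1]/r+K[1,2]).astype('f4'),cv2.INTER_LINEAR)
I=ortho(6,440,-450,150,170,2)
g=I.min(2); print(np.percentile(g,[5,25,50,75,95]))
for r in g[::8,::6]: print(''.join(f'{v//10:3d}' for v in r))
E
```

```text
at [ 516.2 -370.3  205.4] yaw 100.69 t 9.75 shift [ 0.0279 -0.0301  0.0359] turn 0.0042 F [0.2 0.3 0.1] w 85.5 q [-40.  21.  94.  -0.  66. -50.]
[ 503.04042146 -295.86038931  341.31851144]
[ 96. 112. 180. 189. 238.]
 19 18 18 18 18 18 18 18 18 18 19 18 18 18 18 19 19 18 18 18 18 18 18 18 18 18 18 18 20 21 20 18 18 19 18 18 19 18 18 18 18 18 19 19 18 18 18 19 18 18
 18 18 18 18 19 18 19 19 18 18 18 18 18 18 18 18 19 18 18 18 18 18 18 18 18 18 17 18 21 22 20 16 18 18 19 18 19 18 18 18 18 18 18 18 18 18 18 18 18 19
 19 18 18 18 18 18 19 19 19 18 18 18 19 18 18 18 19 19 18 18 19 17 15 15 15 16 15 19 21 21 19 16 18 18 18 18 18 18 18 18 18 18 18 18 18 18 18 18 18 19
 18 18 18 18 18 18 18 19 18 18 18 18 19 19 19 19 18 19 18 18 18 16 15 15 15 15 14 20 21 21 18 13 14 16 17 17 18 18 18 18 18 19 18 18 18 18 18 18 18 18
 18 18 18 18 18 18 18 18 19 18 18 19 18 18 18 18 18 18 19 19 18 16 15 15 15 14 14 21 21 21 16 10 12 15 15 15 16 18 18 18 18 19 18 18 18 19 18 18 16 14
 18 18 18 19 18 18 18 18 19 18 18 18 18 18 18 18 19 22 23 22 21 13  9 10 12 12 14 18 19 18 13  9 12 15 15 15 17 18 18 18 18 18 18
[... 4908 characters left out ...]
 11 11 10 10 11 10 10 10 10 10 10 10 10 10 10 10 10 10 10 13 18 18 18 18 18 18 18 18 18 18 18 17
 18 18 18 18 18 20 20 19 15 11 11 11 11 11 11 11 11 11 11 11 10 10 11 10 10 10 10 10 10 10 10 10 10 10 10 10 10 10 12 16 18 18 18 18 18 18 18 18 15 11
 18 18 18 18 18 18 15 12 11 11 11 11 11 11 11 11 11 11 11 10  9 10 11 10 10 10 10 10 10 10 10 10 10 10 10 10 10 10 10 11 17 18 18 18 18 17 13 12 10 10
 18 18 18 18 16 11 10 11 11 11 11 11 11 11 11 11 11 10 10  9 10 11 10 10 10 10 10 10 10 10 10 10 10 10 10 10 10 10 10 10 11 16 18 18 16 11 10 10 10 10
 18 18 18 14 10 10 10 10 11 10  9 10 10 11 11 10 10  9  9 10 11 10 10 10 10 10 10 10 10 10 10 10 10 11 10 10 10 10 10 10 10 11 17 15 11 10 10 10 10 10
```

```bash
cat >> h.py <<'E'
def ortho(f,z,c,yaw,w,h,res):
    """top-down patch centred c, columns along local x (yaw), rows along local y"""
    R,_=cv2.Rodrigues(f['rvec']); a=np.radians(yaw)
    ys,xs=np.mgrid[0:int(h*res),0:int(w*res)]; u=(xs+.5)/res-w/2; v=(ys+.5)/res-h/2
    W=np.stack([c[0]+u*np.cos(a)-v*np.sin(a),c[1]+u*np.sin(a)+v*np.cos(a),np.full(xs.shape,float(z))],-1)
    P=W@R.T+f['tvec'].reshape(3); r=np.hypot(P[...,0],P[...,1])+1e-9; th=np.arctan2(r,P[...,2]); K=f['mtx']
    return cv2.remap(f['pixels'],(K[0,0]*th*P[...,0]/r+K[0,2]).astype('f4'),(K[0,0]*th*P[...,1]/r+K[1,2]).astype('f4'),cv2.INTER_LINEAR)
def show(I,ry,rx):
    for r in I.min(2)[::ry,::rx]: print(''.join(f'{v//10:3d}' for v in r))
E
python3 - <<'E'
from h import *
f=load('wrist')
I=ortho(f,89,(514,-366),11.5,40,120,2); show(I,6,2)
E
```

```text
18 18 18 18 18 18 18 18 19 18 18 18 18 18 18 18 19 18 18 18 18 18 18 18 18 18 18 18 18 18 18 18 18 18 18 18 18 18 18 18
 18 19 18 18 18 19 18 18 18 18 18 18 18 18 18 18 18 18 18 18 18 18 18 18 18 19 18 18 18 19 19 19 18 18 18 18 18 18 18 18
 18 18 18 18 18 18 18 18 18 18 18 18 18 18 18 18 18 19 18 19 19 18 18 19 18 18 19 18 18 18 18 18 18 18 18 18 18 18 18 18
 18 18 18 18 18 18 18 18 18 18 18 18 18 18 18 18 18 18 19 19 19 19 19 19 18 18 18 18 18 18 18 18 18 19 19 18 18 18 18 18
 19 18 18 18 18 18 18 19 18 18 18 18 18 18 19 19 19 19 19 19 19 19 18 18 18 18 18 19 19 18 18 18 18 18 19 18 18 18 18 18
 18 19 18 19 18 18 18 18 18 18 18 18 18 18 18 20 21 21 21 21 21 20 18 17 17 18 18 18 19 19 19 19 19 19 18 18 18 18 19 18
 18 18 18 19 19 19 18 18 18 18 18 18 17 17 18 20 21 21 21 21 21 20 18 16 17 18 18 18 18 18 18 18 18 18 18 18 18 18 18 18
 18 18 17 16 16 16 16 16 16 16 16 16 15 15 17 20 21 21 21 22 21 20 18 15 14 13 14 15 15 16 16 16 16 16 15 16 17 18 18 18
 18 17 16 15 15 15 15 15 15 15 15 15 14 14 16 19 21 21 21 21 21 20 18 14 11 10 11 13 14 15 15 15 15 15 14 15 17 18 18 18
 18 18 16 15
[... 3038 characters left out ...]
 9  9  9  9  9  9  9 10 11 12 12 12 13 13 13 12 11 10  9  9  9 10 11 13 14 15 15 16 20 22 23 23
 23 23 21 16 11  9  8  8  9  9  9  9  9  8  8  9 11 12 12 13 13 13 12 11  9  8  8  9  9  9  9  9  9  9  9 10 13 15 16 17
 11 12 12 11  9  8  9  8  9  9  9  9  8  8  7  6  7  7  7  7  7  7  7  7  7  7  8  9  9  9  9  9  9  9  9 10 12 13 11  9
  5  6  9 10 10  7  6  6  6  6  6  6  6  5  6  7  7  7  6  6  6  7  7  7  8  6  6  6  6  6  6  6  6  6  7  9 13 13 11  7
 14 14 15 15 15 14 12  9  8  8  8  8  8  8  8  9  9  9  9  9  9  9  9  9  9  9  9  9  9  9  9  9 10 11 13 15 15 15 15 15
 15 15 15 15 15 15 15 15 15 15 15 15 15 15 15 15 15 15 15 15 15 15 15 15 15 15 15 15 15 15 15 15 15 15 15 15 15 15 15 15
```

```bash
python3 - <<'E'
from h import *
f=load('wrist')
I=ortho(f,89,(514,-366),11.3,40,120,4).min(2).astype(float)
col=I[:,66:86].mean(1); 
print('low',[(round(i/4+.125-60,2),int(col[i])) for i in range(44,66)]); print('up',[(round(i/4+.125-60,2),int(col[i])) for i in range(416,440)])
for a,b in((60,120),(140,200),(280,310),(390,420)): print((a+b)/8-60,[(round(i/4+.125-20,2),int(I[a:b,i].mean())) for i in range(48,100,2)])
plan((512.9,-365.8,61),101.1)
E
```

```text
low [(-48.88, 190), (-48.62, 191), (-48.38, 191), (-48.12, 192), (-47.88, 193), (-47.62, 195), (-47.38, 197), (-47.12, 199), (-46.88, 201), (-46.62, 203), (-46.38, 206), (-46.12, 208), (-45.88, 209), (-45.62, 211), (-45.38, 212), (-45.12, 214), (-44.88, 214), (-44.62, 214), (-44.38, 215), (-44.12, 215), (-43.88, 215), (-43.62, 215)]
up [(44.12, 129), (44.38, 128), (44.62, 128), (44.88, 128), (45.12, 128), (45.38, 126), (45.62, 124), (45.88, 121), (46.12, 119), (46.38, 113), (46.62, 108), (46.88, 103), (47.12, 97), (47.38, 91), (47.62, 86), (47.88, 80), (48.12, 76), (48.38, 73), (48.62, 69), (48.88, 67), (49.12, 67), (49.38, 66), (49.62, 66), (49.88, 66)]
-37.5 [(-7.88, 157), (-7.38, 153), (-6.88, 149), (-6.38, 154), (-5.88, 163), (-5.38, 177), (-4.88, 191), (-4.38, 200), (-3.88, 208), (-3.38, 212), (-2.88, 214), (-2.38, 215), (-1.88, 215), (-1.38, 215), (-0.88, 214), (-0.38, 212), (0.12, 210), (0.62, 207), (1.12, 202), (1.62, 195), (2.12, 182), (2.62, 170), (3.12, 157), (3.62, 147), (4.12, 140), (4.62, 136)]
-17.5 [(-7.88, 78), (-7.38, 78), (-6.88, 82), (-6.38, 86), (-5.88, 93), (-5.
[... 444 characters left out ...]
126), (-1.88, 128), (-1.38, 130), (-0.88, 131), (-0.38, 132), (0.12, 132), (0.62, 132), (1.12, 131), (1.62, 128), (2.12, 124), (2.62, 117), (3.12, 111), (3.62, 105), (4.12, 102), (4.62, 101)]
41.25 [(-7.88, 115), (-7.38, 113), (-6.88, 110), (-6.38, 106), (-5.88, 103), (-5.38, 103), (-4.88, 108), (-4.38, 113), (-3.88, 118), (-3.38, 122), (-2.88, 125), (-2.38, 127), (-1.88, 128), (-1.38, 129), (-0.88, 130), (-0.38, 132), (0.12, 134), (0.62, 135), (1.12, 135), (1.62, 134), (2.12, 131), (2.62, 126), (3.12, 121), (3.62, 117), (4.12, 114), (4.62, 115)]
at [ 516.5 -368.2  205.3] yaw 100.74 t 9.8 shift [ 0.0171 -0.0182  0.9623] turn -0.0081 F [-0.1  0.1 -0. ] w 85.6 q [-39.  21.  94.   0.  66. -50.]
```

Request:
step_arm --steps '[[[0.015,-0.018,0.15],-0.008],[[0.015,-0.018,0.4],-0.008],[[0.015,-0.018,0.6],-0.008],[[0.015,-0.018,0.6],-0.008],[[0.015,-0.018,0.6],-0.008]]' --jaw 0.55

```text
t: 10.3
ee_pos: [514.5, -364.3, 116.7]
eef_rot: [[-0.196, 0.981, -0.002], [0.981, 0.196, 0.002], [0.003, -0.002, -1.0]]
ft_force: [0.2, -1.0, 0.3]
grip_width: 38.5
finger_force: 0.0
```

```bash
python3 - <<'E'
from h import *
plan((512.9,-366,61),101.1)
E
```

```text
at [ 514.5 -364.3  116.7] yaw 101.31 t 10.3 shift [-0.0103 -0.0122  0.3712] turn 0.0047 F [ 0.2 -1.   0.3] w 38.5 q [-39.  26.  98.   0.  57. -51.]
```

Request:
step_arm --steps '[[[-0.01,-0.012,0.15],0],[[-0.01,-0.012,0.3],0],[[-0.01,-0.012,0.36],0],[[-0.01,-0.012,0.36],0],[[-0.01,-0.012,0.36],0]]'

```text
t: 10.8
ee_pos: [514.7, -368.5, 65.4]
eef_rot: [[-0.195, 0.981, 0.002], [0.981, 0.195, -0.002], [-0.002, 0.002, -1.0]]
ft_force: [0.1, -0.5, 0.4]
grip_width: 38.4
finger_force: 0.0
```

Request:
step_arm --steps '[[[0,0,0],0],[[0,0,0],0],[[0,0,0],0],[[0,0,0],0],[[0,0,0],0],[[0,0,0],0]]' --jaw 1 --squeeze 50

```text
t: 11.4
ee_pos: [514.0, -368.6, 65.2]
eef_rot: [[-0.195, 0.981, 0.001], [0.981, 0.195, -0.001], [-0.001, 0.001, -1.0]]
ft_force: [-3.3, 0.0, 6.5]
grip_width: 9.2
finger_force: 49.4
```

```bash
python3 - <<'E'
from h import *
plan((512.9,-366,61),101.1)
f=grab('wrist');I=ortho(f,89,(513,-366),11.3,40,120,4); show(I,20,8)
E
```

```text
at [ 514.  -368.6   65.2] yaw 101.24 t 11.4 shift [ 0.0187 -0.0038  0.0281] turn 0.0031 F [-3.3  0.   6.5] w 9.2 q [-40.  30.  98.  -0.  51. -51.]
  2  1  2  2  1  1  1  2  1  2  2  1  1  2  1  2  1  1  1  1
  1  1  1  1  1  1  2  1  1  2  1  2  2  2  2  2  1  2  1  1
  1  2  1  1  1  2  1  1  1  2  2  2  1  1  2  2  1  1  1  2
  1  2  1  1  1  2  1  1  1  1  2  2  2  2  1  2  2  1  1  1
  2  1  1  2  1  1  2  1  1  2  2  1  1  1  1  1  1  1  1  2
  2  1  1  2  2  1  3 11 10 11 12 12 10 11 10  2  2  1  2  1
  2  2  2  1  2  2  3 20 13 13 13 13 12 18 19  2  1  1  1  1
  3  1  1  1  2  1  2 13 13 13 13 13 13  9  8  2  1  1  1  1
  1  2  1  1  1  1  1  7 12 13 13 14 13  8  5  2  1  2  2  1
  1  2  1  1  1  1  1  2  6 13 13 14 13  5  2  2  2  1  1  2
  1  1  2  2  1  2  1  3  5 13 14 14 13  5  2  1  1  1  2  1
  2  1  2  2  2  1  1  2  6 13 14 14 13  4  2  2  2  1  2  2
 12  2  1  2  2  2  1 11  6 13 14 14 14  5 11  1  2  2  2  2
 23 21  3  2  1  7  7  6  6 13 14 14 14  4  7  7  7  2  2  3
 22 25 23  2  2  5  7  7  6 13 14 15 14  6  7  7  4  2  2 15
 22 25 25 23  3  3  7  7  7 13 14 15 14  7  7  7  2  2 15 17
 18 17 17 17 17 16 12  8  8 14 14 15 14  8  9 14 16 17 17 17
 19 17 17 17 16 16 17  9 13 23 22 16 15 10 12 17 16 17 17 17
 18 17 17 17 17 16 17  9  9 13 14 18 23 12 12 17 17 17 17 17
 22 25 25 25 25 21 17 16 11 14 14 15 15 13 17 17 17 17 17 17
 22 25 25 25 24 17 17 16 13 14 14 15 15 14 17 17 17 17 18 17
 21 24 21 10 10 10 10 10 14 14 14 15 15 10 11 10 10 10 21 19
 19 17 17 10 10 10 10 10  8  7  7  7  7 10 10 10 10 10 24 25
 12 15  6  6  5  5  5  5  8  9  7  7  9  5  5  5  5  8  6 10
```

```bash
python3 - <<'E'
from h import *
f=load('wrist')
for z in(88,89,90):
  I=ortho(f,z,(514,-368.6),11.24,40,120,4).min(2).astype(float)
  c=I[:,74:88].mean(1); g=np.gradient(cv2.GaussianBlur(c[:,None],(1,5),0)[:,0])[400:460]
  i=np.argmin(g)+400; print(z,'edge v',(i+.5)/4-60, [int(x) for x in c[i-8:i+9:2]])
  r=I[300:340].mean(0);gg=np.gradient(r); print('u edges',np.argmax(gg[40:80])/4+10-20,np.argmin(gg[80:120])/4+20-20)
E
```

```text
88 edge v 49.625 [149, 143, 132, 118, 102, 87, 78, 76, 75]
u edges -4.25 5.25
89 edge v 49.625 [150, 147, 137, 125, 110, 93, 80, 76, 76]
u edges -4.25 5.25
90 edge v 49.875 [150, 147, 137, 125, 109, 93, 80, 77, 76]
u edges -4.25 5.0
```

Request:
step_arm --steps '[[[0,0,-0.05],0],[[0,0,-0.1],0],[[0,0,-0.16],0],[[0,0,-0.22],0],[[0,0,-0.28],0],[[0,0,-0.28],0]]'

```text
t: 12.05
ee_pos: [514.9, -368.8, 108.0]
eef_rot: [[-0.195, 0.981, 0.003], [0.981, 0.195, -0.002], [-0.003, 0.002, -1.0]]
ft_force: [0.4, 0.3, -1.7]
grip_width: 9.3
finger_force: 48.7
```

Request:
step_arm --steps '[[[0,0,-0.2],0],[[0.1,0.03,-0.4],0],[[0.3,0.09,-0.56],0.05],[[0.5,0.15,-0.56],0.08],[[0.7,0.21,-0.56],0.12],[[0.9,0.27,-0.56],0.17]]'

```text
t: 12.65
ee_pos: [526.9, -226.4, 190.0]
eef_rot: [[-0.061, 0.998, 0.0], [0.998, 0.061, -0.0], [-0.0, 0.0, -1.0]]
ft_force: [0.4, -0.7, -1.3]
grip_width: 9.1
finger_force: 48.9
```

```bash
python3 - <<'E'
from h import *
plan((558.2,47.4,190),93.7)
E
```

```text
at [ 526.9 -226.4  190. ] yaw 93.5 t 12.65 shift [1.8091e+00 3.1950e-01 2.0000e-04] turn -0.0045 F [ 0.4 -0.7 -1.3] w 9.1 q [-28.  15. 103.   0.  62. -31.]
```

Request:
step_arm --steps '[[[0.2,0.04,0],0],[[0.4,0.08,0],0],[[0.6,0.11,0],0],[[0.8,0.14,0],0],[[0.9,0.16,0],0]]'

```text
t: 13.15
ee_pos: [542.1, -89.1, 189.6]
eef_rot: [[-0.065, 0.998, -0.001], [0.998, 0.065, 0.001], [0.001, -0.001, -1.0]]
ft_force: [-0.1, -0.1, -1.6]
grip_width: 9.4
finger_force: 48.8
```

Request:
step_arm --steps '[[[0.2,0.04,0],0],[[0.4,0.08,0],0],[[0.6,0.11,0],0],[[0.8,0.14,0],0],[[0.9,0.16,0],0],[[0.9,0.16,0],0],[[0.9,0.16,0],0]]'

```text
t: 13.85
ee_pos: [558.0, 44.2, 189.6]
eef_rot: [[-0.064, 0.998, -0.0], [0.998, 0.064, -0.001], [-0.001, -0.0, -1.0]]
ft_force: [-0.5, 0.7, -1.9]
grip_width: 9.0
finger_force: 48.8
```

```bash
python3 - <<'E'
from h import *
plan((558.2,47.4,131),93.7)
f=grab('wrist')
I=ortho(f,85,(558,70),3.7,60,90,4); show(I,12,8)
print('z32'); I=ortho(f,32,(550,174.4),3.7,110,30,4)
E
```

```text
at [558.   44.2 189.6] yaw 93.64 t 13.85 shift [0.0219 0.0031 0.3908] turn -0.0012 F [-0.5  0.7 -1.9] w 9.0 q [  0.  14. 105.  -0.  61.  -4.]
 10 10 10 10 10 10  9  7  8 11 17 21 22 22 22 22 22 21 20 14  9  8  8 10 10 10 10 10 10 10
 10 10 10 10 10 10  9  7 11 14 17 21 22 22 22 22 22 22 20 15 10  9  9 11 11 10 10 10 10 10
 10 10 10 10 10 10  9  9 12 12 17 21 22 22 22 22 22 22 20 15  9  8 12 17 17 11 10 10 10 10
 10 10 10 10 10 10  9  8  7  8 13 15 15 15 15 15 15 15 13 11  7  7 13 18 14 11 10 10 10 10
 10 10 10 10 10 10  8 10  9  7  9 11 12 12 12 13 13 13 12 10  9 12 15 17 13 10 10 10 10 10
 10 10 10 10 10 10  8 11 14 12  9 11 12 12 12 13 13 13 12 10 12 14 14 17 13 10 10 10 10 10
 10 10 10 10 10 10 10 11 14 11  9 11 12 12 12 12 13 13 12 10 12 13 11 10 10 10 10 10 10 10
 10 10 10 10 10 10 10 11 14 12 10 11 12 12 12 13 13 13 12 10 13 14 11 10 10 10 10 10 10 10
 10 10 10 10 10 10 10 11 14 12 10 11 12 12 12 12 13 13 12 10 13 14 11 10 10 10 10 10 10 10
 10 10 10 10 10 10 10 11 14 12 10 11 12 12 12 12 13 13 12 10 13 14 10 10 10 10 10 10 10 10
 10 10 10 10 10 10 10 11 14 13 10 11 12 12 12 13
[... 1075 characters left out ...]
15 15 15 15 15 15 15 15 15 13 10 10 10 10 10 10 10 10 10 10
 10 10 10 10 10 10 10 10 10 11 15 15 15 15 15 15 15 15 15 13 10 10 10 10 10 10 10 10 10 10
 10 10 10 10 10 10 10 10 10 11 15 15 15 15 15 15 15 15 15 13 11 10 10 10 10 10 10 10 10 10
 10 10 10 10 10 10 10 11 11 15 22 23 23 23 20 19 19 19 19 19 12 10 10 10 13 13 13 13 13 13
 17 18 18 18 18 17 18 18 18 19 23 23 23 23 23 23 23 23 23 22 12 10 11 16 18 18 18 18 18 18
 18 18 18 18 18 18 18 18 18 19 23 23 23 23 23 23 23 23 23 21 12 10 14 18 18 18 18 18 18 18
 18 18 18 18 18 18 18 18 18 19 23 23 23 23 23 23 23 23 23 21 12 10 13 18 18 18 18 18 18 18
 18 17 17 17 17 17 17 17 16 18 23 23 23 23 23 24 24 23 23 21 12 11 15 18 18 17 17 17 18 18
z32
```

```bash
python3 - <<'E'
from h import *
f=load('wrist')
I=ortho(f,65,(558,70),3.7,60,60,4).min(2).astype(float)
for v in(-6,0,4,8,12):
    r=I[int((v+30)*4)-4:int((v+30)*4)+4].mean(0)
    print(v,'L',[int(x) for x in r[36:72:2]],'R',[int(x) for x in r[168:208:2]])
print('u0 L',36/4-30,'R',168/4-30)
for u in(-14,-12,12,13.5): 
    c=I[:,int((u+30)*4)-3:int((u+30)*4)+3].mean(1); print(u,'from v=8',[int(x) for x in c[152:200:2]])
E
```

```text
-6 L [105, 105, 104, 103, 103, 107, 109, 116, 123, 130, 134, 137, 129, 117, 103, 89, 83, 78] R [126, 135, 136, 135, 128, 120, 112, 107, 103, 104, 105, 105, 105, 105, 106, 106, 105, 104, 105, 105]
0 L [102, 98, 93, 88, 85, 88, 96, 108, 119, 127, 133, 131, 124, 112, 99, 86, 82, 78] R [128, 136, 137, 134, 127, 119, 111, 107, 103, 104, 104, 105, 105, 106, 106, 106, 105, 105, 106, 106]
4 L [98, 93, 85, 80, 78, 81, 91, 104, 120, 127, 131, 131, 125, 111, 98, 84, 80, 77] R [125, 133, 135, 131, 124, 117, 110, 107, 105, 105, 105, 106, 106, 106, 106, 106, 105, 105, 105, 105]
8 L [103, 101, 99, 97, 95, 97, 103, 111, 121, 131, 140, 143, 143, 140, 133, 124, 115, 105] R [142, 143, 141, 134, 126, 117, 109, 106, 105, 105, 106, 106, 106, 106, 105, 105, 106, 106, 106, 106]
12 L [107, 105, 104, 104, 104, 105, 108, 112, 118, 123, 129, 133, 137, 139, 141, 141, 141, 141] R [136, 134, 130, 124, 116, 111, 107, 105, 104, 103, 104, 105, 105, 105, 105, 105, 105, 105, 106, 106]
u0 L -21.0 R 12.0
-14 from v=8 [136, 144, 149, 153, 153, 152, 150, 146, 140, 131, 121, 111, 100, 91, 84, 83, 84, 89, 93, 98, 101, 103, 104, 105]
-12 from v=8 [101, 116, 130, 143, 148, 151, 149, 146, 141, 132, 122, 111, 101, 97, 95, 99, 106, 114, 119, 124, 124, 125, 127, 128]
12 from v=8 [141, 145, 147, 150, 149, 147, 145, 141, 136, 128, 118, 107, 97, 90, 85, 82, 84, 90, 95, 99, 102, 105, 104, 103]
13.5 from v=8 [135, 137, 136, 135, 134, 133, 132, 130, 124, 118, 110, 102, 94, 91, 90, 91, 94, 98, 101, 104, 105, 106, 104, 103]
```

Request:
step_arm --steps '[[[0.02,-0.004,0.05],0],[[0.02,-0.004,0.1],0],[[0.02,-0.004,0.15],0],[[0.02,-0.004,0.19],0],[[0.02,-0.004,0.19],0],[[0.02,-0.004,0.19],0],[[0.02,-0.004,0.19],0]]'

```text
t: 14.6
ee_pos: [557.5, 47.9, 161.6]
eef_rot: [[-0.063, 0.998, 0.001], [0.998, 0.063, 0.0], [-0.0, 0.001, -1.0]]
ft_force: [0.2, -0.2, -1.3]
grip_width: 9.6
finger_force: 48.8
```

```bash
python3 - <<'E'
from h import *
plan((557.2,47.1,131),93.7)
E
```

```text
at [557.5  47.9 161.6] yaw 93.6 t 14.6 shift [-0.0049 -0.0028  0.2039] turn -0.0021 F [ 0.2 -0.2 -1.3] w 9.6 q [  0.  16. 106.   0.  58.  -3.]
```

Request:
step_arm --steps '[[[-0.005,0,0.03],0],[[-0.005,0,0.06],0],[[-0.005,0,0.09],0],[[-0.005,0,0.12],0],[[-0.005,0,0.15],0],[[-0.005,0,0.18],0],[[-0.005,0,0.2],0],[[-0.005,0,0.2],0],[[-0.005,0,0.2],0]]'

```text
t: 15.5
ee_pos: [557.3, 47.1, 131.2]
eef_rot: [[-0.063, 0.998, -0.0], [0.998, 0.063, 0.0], [0.0, -0.0, -1.0]]
ft_force: [0.0, -0.2, -1.7]
grip_width: 9.6
finger_force: 48.8
```

```bash
python3 - <<'E'
from h import *
from plant import ctrl
plan((557.2,47.1,131.2),93.7)
f=grab('wrist'); c=(550,174.4)
# knuckle flanks beside leaf, z=85, camera frame
plan((557.2,47.1,131.2),93.7)
I=ortho(f,85,(557.3,66),3.7,50,50,4); show(I,8,6)
print('bracket dial z32'); a=np.array([-44,0])
I=ortho(f,33,(c[0]-40,c[1]-2.6),3.7,40,16,4); show(I,4,8)
E
```

```text
at [557.3  47.1 131.2] yaw 93.61 t 15.5 shift [-0.0001 -0.0004  0.0002] turn -0.0021 F [ 0.  -0.2 -1.7] w 9.6 q [  0.  18. 107.   0.  55.  -3.]
at [557.4  47.1 131.5] yaw 93.61 t 15.55 shift [-0.0002 -0.0015  0.0017] turn -0.0021 F [ 0.1  0.  -1.6] w 8.7 q [  0.  18. 107.   0.  55.  -3.]
 10 10 10 10 10  9  7 11 10  8  9  9 11 13 12 12 12 13 13 13 12  9  8  8 12 14 11 10 10 10 10 12 15 18
 10 10 10 10 10  9  7 11 10  8  9 11 17 19 14 12 12 13 13 13 11  9  8  8 11 14 11 10 10 10 10 13 16 13
 10 10 10 10 10  9  8 11 10  8  8 12 18 20 17 16 14 13 13 13 12  9  8  8 11 13 11 10 10 10 10 10 11 10
 10 10 10 10 10 10 10 11 10  8  8 12 18 21 22 21 17 14 13 14 12  9  9  9 11 13 11 10 10 10 10 10 10 10
 10 10 10 10 10 10 10 12 10  7  8 12 18 21 22 22 21 21 21 21 17 10  9  9 11 14 11 10 10 10 10 10 10 10
 10 10 10 10 10 10 10 12 10  7  8 12 18 21 22 22 22 22 22 22 19 12  9  8 11 13 11 10 10 10 10 10 10 10
 10 10 10 10 10 10 10 11 10  7  8 12 18 21 22 22 22 22 22 22 19 14  9  8 11 14 11 10 10 10 10 10 10 10
 10 10 10 10 10 10 10 12 10  7  8 10 15 17 15 15 16 16 16 16 14 11  8  8 11 14 11 10 10 10
[... 2056 characters left out ...]
23 23 23 23 23 23 22 22 23 23
 17 21 22 23 23 22 22 22 23 23 22 22 22 22 22 22 22 23 23 23
 18 21 23 23 21 18 18 19 19 19 18 17 18 18 17 17 18 23 23 22
 18 21 23 23 17 11 11 11 11 10  9  9  9 10  8 11 16 23 22 17
 18 21 23 23 15  7  8  7  6  5  5  4  5  5  5  7 15 23 21  9
 18 21 23 23 18 14 15 11  9  8  8  8  8  8  8  9 16 23 17  4
 18 21 23 23 22 21 21 18 16 16 16 16 16 16 16 16 18 22 12  2
 18 21 23 23 23 23 23 22 22 22 22 21 21 22 22 22 21 22  7  0
 18 21 23 23 23 23 23 23 23 23 23 23 23 23 23 23 22 20  4  1
 18 21 23 23 23 23 23 23 23 23 23 23 23 23 23 23 22 17  2  1
 17 21 23 23 23 23 23 22 22 23 23 23 23 23 23 23 22 14  2  1
 17 21 23 23 23 22 20 19 18 23 23 23 23 23 23 23 21 10  1  1
```

```bash
python3 - <<'E'
from h import *
f=load('wrist')
I=ortho(f,85,(557.3,66),3.7,50,50,4).min(2).astype(float)
for a,b in((-22,-18),(-18,-14),(-14,-11),(0,4),(4,8),(8,11)):
    r=I[int((a+25)*4):int((b+25)*4)].mean(0)
    print((a,b),'L -14.5..',[int(x) for x in r[42:64:1]],'R 8..',[int(x) for x in r[132:158:1]])
for u in(-11,-10,9.5,10.5):
    c=I[:,int((u+25)*4)-2:int((u+25)*4)+3].mean(1); print(u,'v -12..',[int(x) for x in c[52:96:2]])
J=ortho(f,155,(557.2,66),3.7,40,60,4).min(2).astype(float)
for a,b in((0,5),(8,13),(16,20)):
    r=J[int((a+30)*4):int((b+30)*4)].mean(0); print('leaf top',a,[int(x) for x in r[44:120:2]])
E
```

```text
(-22, -18) L -14.5.. [117, 119, 120, 119, 115, 111, 102, 94, 87, 84, 80, 79, 80, 80, 81, 82, 83, 85, 86, 89, 92, 95] R 8.. [90, 90, 91, 91, 90, 89, 88, 87, 86, 91, 96, 103, 112, 122, 129, 134, 139, 139, 138, 137, 134, 130, 125, 120, 114, 111]
(-18, -14) L -14.5.. [120, 122, 122, 121, 115, 109, 101, 92, 83, 80, 77, 76, 77, 78, 80, 82, 84, 84, 84, 86, 90, 94] R 8.. [92, 92, 92, 91, 90, 90, 89, 88, 89, 94, 99, 107, 116, 126, 132, 138, 142, 140, 139, 137, 134, 132, 127, 121, 116, 112]
(-14, -11) L -14.5.. [119, 121, 122, 123, 118, 112, 105, 96, 87, 81, 78, 75, 76, 78, 79, 80, 81, 82, 83, 84, 89, 94] R 8.. [94, 93, 91, 90, 89, 89, 88, 88, 90, 93, 97, 106, 117, 126, 133, 139, 142, 141, 141, 138, 135, 131, 127, 122, 117, 112]
(0, 4) L -14.5.. [122, 127, 130, 132, 133, 130, 123, 117, 107, 98, 90, 84, 79, 80, 81, 82, 82, 82, 82, 83, 83, 82] R 8.. [90, 90, 90, 91, 91, 90, 89, 88, 87, 85, 88, 92, 97, 106, 115, 123, 129, 135, 135, 135, 133, 128, 123, 118, 112, 108]
(4, 8) L -14.5.. [122, 127, 131, 133, 134, 132, 125, 118, 108, 98, 89, 84, 79, 78, 78, 78, 79, 80, 81, 82, 83, 82] R 8.. [94, 95, 95
[... 647 characters left out ...]
, 88, 87, 86]
10.5 v -12.. [102, 101, 100, 100, 99, 100, 103, 108, 117, 126, 134, 140, 139, 136, 130, 123, 112, 103, 96, 91, 86, 85]
leaf top 0 [71, 71, 71, 69, 67, 64, 61, 71, 87, 101, 111, 117, 121, 122, 122, 124, 127, 127, 129, 130, 130, 130, 129, 125, 115, 102, 85, 66, 62, 67, 70, 71, 72, 72, 73, 80, 93, 100]
leaf top 8 [120, 114, 90, 78, 80, 85, 92, 117, 155, 184, 205, 214, 209, 201, 198, 195, 184, 172, 168, 169, 169, 170, 169, 161, 141, 114, 96, 90, 91, 89, 88, 110, 135, 139, 129, 113, 105, 104]
leaf top 16 [124, 134, 127, 108, 88, 77, 74, 78, 90, 103, 113, 119, 122, 124, 125, 126, 128, 129, 130, 132, 133, 134, 134, 130, 120, 107, 92, 80, 81, 89, 109, 132, 144, 141, 129, 113, 103, 104]
```

Request:
step_arm --steps '[[[0.002,0.003,0],0.002],[[0.002,0.003,0],0.002],[[0.002,0.003,0],0.002],[[0.002,0.003,0],0.002],[[0.002,0.003,0],0.002]]'

```text
t: 16.05
ee_pos: [557.7, 47.5, 131.3]
eef_rot: [[-0.061, 0.998, 0.0], [0.998, 0.061, -0.0], [-0.0, 0.0, -1.0]]
ft_force: [-0.5, -0.3, -2.1]
grip_width: 9.1
finger_force: 48.8
```

```bash
python3 - <<'E'
from h import *
plan((557.7,47.4,131.2),93.7)
s=grab('scene')
# scene cam: sample silhouette across leaf top centre & knuckle top to check heights
for n,P in(('leaf top mid',(557.7,50,155)),('leaf +y top',(554.6,97.9,155)),('leaf bottom +y',(554.6,97.9,101)),('knuckle +y top',(556,72,97))):
    u,v=proj(s,[P])[0]; print(n,(u.round(1),v.round(1)),[int(s['pixels'][int(round(v))+k,int(round(u))].min()) for k in range(-8,9)])
E
```

```text
at [557.7  47.5 131.3] yaw 93.52 t 16.05 shift [-0.0004  0.0001  0.0009] turn -0.0041 F [-0.5 -0.3 -2.1] w 9.1 q [  0.  18. 107.  -0.  55.  -3.]
leaf top mid (np.float64(194.2), np.float64(216.5)) [25, 34, 32, 26, 31, 35, 27, 34, 50, 71, 77, 81, 80, 72, 72, 74, 75]
leaf +y top (np.float64(180.6), np.float64(229.2)) [215, 214, 215, 216, 197, 164, 138, 135, 132, 120, 101, 90, 90, 93, 97, 99, 106]
leaf bottom +y (np.float64(183.5), np.float64(245.2)) [82, 84, 86, 85, 86, 88, 84, 86, 97, 116, 126, 130, 132, 127, 128, 127, 123]
knuckle +y top (np.float64(191.0), np.float64(239.5)) [96, 97, 98, 97, 98, 96, 99, 103, 96, 103, 125, 151, 172, 138, 112, 100, 101]
```

```bash
python3 -c "
from plant import ctrl
print(ctrl.hand_in())"
```

```text
the job is handed in; nothing more can be done
None
```

The job is handed in, at about 16 s: the pointer stands at zero, and the single-knuckle leaf is held upright between the bracket's knuckles without touching them. The bores line up to about 1 mm sideways and about 2 mm in height, going by camera measurements; I could not check this directly.

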